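Roll a sample tube onto the reading line and scan it

ROBOT

A 6-joint arm with a two-finger parallel gripper is mounted at the origin on the work surface. World frame = base frame: x ahead of the robot, y to its left, z up, the work surface at z = 0. Lengths are in m, angles in rad, forces in N, time in s.
With the tool pointing down it reaches from about 0.35 to 0.775 m from the base axis. Payload 5.5 kg.
Tool frame: the origin (TCP) lies midway between the tips of the shut fingers; the grasp point (between the pads) lies 19 mm behind it; z points along the fingers, y is the direction in which the jaws open and shut (so a half turn about z gives the same grasp; the last joint's range is limited). The gripper opens to 85 mm and grips with 20 to 120 N. Pads are 22 mm wide; open, the fingers measure 114 mm over their backs; the gripper's body (76 mm by 85 mm) begins 54 mm behind the grasp point. The pads swing forward as they close: fully open they stand 13 mm farther back than shut.
Start: joints at [1.022, 0.313, 0.046, 1.304, 0, 1.431], TCP at [0.229, 0.528, 0.204] pointing down, gripper open.
Joint ranges: [-2.76, 2.76], [-0.86, 1.69], [-1.03, 1.26], [-2.2, 2.34], [-1.47, 1.5], [-3.14, 3.14]. Speed limits (rad/s): [2.57, 2.57, 3.14, 3.14, 3.14, 3.14].

INTERFACE

Orientations are given as a unit quaternion [w, x, y, z].
In Python, from workcell import env gives the robot as it stands.
- The arm moves only by the shell command python3 -m pendant 'ROWS' [FORCE]. ROWS is JSON, a list of rows, each a list of 3 entries, a list of its own where there are three numbers: the shift along the tool's x, y, z each as a share of 20 mm, from -1 to 1, then the turn about the tool's z as a share of 6 degrees, from -1 to 1, then the closure, from -1 (fully open) to 1 (shut). In form: [[[tx, ty, tz], turn, claw], ...]. A call has 1 to 12 rows; each row shifts and turns the commanded pose from where the row before left it, along the tool's axes as they then stand; what a row does not reach is not made up. A row lasts 1/8 s, in which the tool goes at most 62.5 mm and 10.7 degrees, less where a joint would pass 70% of its speed; a pose out of reach is approached as far as the arm can. A call with a number of a shift or a turn outside -1 to 1 is refused whole. A call with a gripper value outside its range is refused whole. The fingers move at their own pace and stop on an object; FORCE is the grip in N (left out, the last holds). Time passes only in rows, so rows that do not move let the fingers close. It gives the time, the measured TCP pose, the force and the opening at its end, in the units of the state.
- env.get_state(): the state, without advancing time (a new reading comes with each control period).
- env.read_camera(name): name is "side" or "top" or "wrist"; returns a dict with "color" (420x560x3 uint8, blue, green, red), "mtx" (3x3 intrinsics, pixels), "k1" (the pictures are not rectified: a ray, as slopes to the right and down, at radius r is drawn at 1 + k1 r^2 times it, then the intrinsics apply), "view" (4x4, takes a point from world to camera coordinates). Camera axes: x right, y down, z forward; pixel columns grow to the right and rows downward; lengths in m; the calibration is good to about 2 mm. A picture is of the moment at which its call begins. There is no depth.
- env.hand_in(): hands the job in, once; it reports no verdict.
Trained networks look in the newest picture that a camera, given by its name, has taken for a name from the list of things; names that differ only in an ending like _2 or _b are one class to them, and where a whole thing is asked for, a point or a joint stands for the part that bears it (a point fixed in the world has none). Each returns a list of dicts, best first, with "p" (0 to 1); they miss things now and then, are a little off and sometimes report something else, mostly with a low value. They report only what shows in the picture. A call takes as long as a camera call.
- env.boxes_of(camera, thing): "location" ([column, row] in pixels, amid what is visible of it).
- env.cut_out(camera, thing): "region" (420x560 bool, what is visible of it) and "location" ([column, row] in pixels, amid what is visible of it).
The state is a dict: "clock": time; "joint_pos": joint angles; "qvel": joint speeds; "tau": joint torques, N m; "tcp_pos": TCP position; "orientation": TCP orientation; "wrist_force": force on the tool from outside, world axes, zero at the start; "ft_torque": the same for the moment, N m; "finger_gap": finger opening in m.
Only numpy, scipy, OpenCV 4.12 (cv2) and the standard library are available. Lean on these libraries where they do the work, as an engineer would, in place of code of your own. Each camera call takes 0.05 s, during which the arm holds its last target.

TASK

Check in the red-capped sample tube at the reading station: with a closed fingertip on top of it, push it sideways so that it rolls away from the tray's lip and comes to rest straight along the orange reading line. Then press the green key fully down to read it, and let the key come up again. Do not pick the tube up, and leave the yellow-capped tube, the rack, the bottle and the jar where they are.

Things in the scene. Friction and masses are not known exactly. Their poses are not given: they have to be found in the camera images.
- station: Tube reading station, fixed, turned up to 0.35 rad. Origin: on the bench under the middle of the tray; x runs away from the robot along the tray, y left, z up. White base 14 mm high, x -125 to 68, y -85 to 85 mm. Flat dark rubber mat, surface 16 mm above the bench, x -60 to 60, y -58 to 58 mm, ringed by a grey lip 6 mm thick, its top 25 mm above the bench (9 above the mat).
- reader_head (a point): Middle of the dark tilted reader head, 42 x 50 x 62 mm, on a short post behind the tray; keep clear. Head and post keep beyond x 115 mm of the station's frame and reach 135 mm above the bench; the white housing under them (x 67 to 189, y -50 to 50 mm) is 34 mm high.
- reading_line (a point): Middle of the orange line printed on the mat, 3 mm wide, 118 mm long, at the mat's surface. Its axes are the station's: x runs along the line, y straight across it, z up.
- red_tube: Sample tube to be read, lying on the mat along the left or right side lip (varies), 1 to 8 mm clear of it. Rigid straight cylinder 17 mm in diameter, flush red screw cap at the robot's end, 95 mm long, 14 to 28 g, white label with dark rings. Origin: on its axis, half-way along, 24.5 mm above the bench; its top is at 33 mm. x runs from cap to bottom; y and z turn as it rolls (z up at the start).
- red_tube_mid (a point): The same point, half-way along the red-capped tube's axis. The lip leaves no room for a finger behind the tube; a fingertip that presses lightly on its top and moves sideways rolls it, half as far as the finger moves. The rubber mat stops it as soon as the finger lifts.
- yellow_tube: The same tube with a yellow cap, along the opposite side lip, 1 to 8 mm clear of it. To be left alone. Same origin and axes.
- read_key (a joint): Travel of the green read key, m: 0 up, 0.006 fully down. It springs back up; about 5 N takes it fully down.
- read_key_top (a point): Middle of the top face of the green round key, 28 mm in diameter, in a black collar of 44 mm whose top is 6 mm lower than the key's. It stands on the station's front panel, 97 mm from the tray's middle towards the robot, its top 32 mm above the bench; pressed straight down.
- rack: Blue tube rack, 240 x 100 x 70 mm, with standing capped tubes up to 97 mm above the bench, left of the station. Origin: centre of its underside. To be left alone.
- reagent: White reagent bottle with blue cap, 52 mm in diameter, 120 mm high, right of the station. Origin: centre of its underside. To be left alone.
- specimen_jar: Specimen jar with orange lid, 67 mm in diameter, 64 mm high, right of the station. Origin: centre of its underside. To be left alone.

How it is judged:
On the way, in this order (a step that is already met when the one before it is completed fails the run):
1. the red-capped tube rolls off its place at the lip: it turns more than a third of a turn about its axis, on the mat (angle between red_tube's own z axis and vertical above 2.1 rad and distance of red_tube from where it was at the start of the episode above 0.01 m).
2. the red-capped tube lies at rest along the reading line, with the fingers off it (y of red_tube in the frame of reading_line between -0.005 and 0.005 m and angle between the x axis of red_tube and the x axis of reading_line, either way round below 0.12 rad and z of red_tube in the frame of reading_line below 0.0125 m and linear speed of red_tube below 0.01 m/s and contact force between the fingers and red_tube below 0.05 N), for 0.3 s.
3. the green key is pressed fully down while the tube lies on the line (all of step 2 and value of joint read_key above 0.005 m), for 0.05 s.
At the end, for the whole second after the job is handed in: The red-capped tube lies at rest on the mat with its axis within 5 mm of the reading line and within 0.12 rad (7 degrees) of its direction; the green key has been pressed and is up again; the yellow-capped tube is within 6 mm, and the rack, bottle and jar within 12 mm, of where they were (all of step 2 and value of joint read_key below 0.0015 m and distance of yellow_tube from where it was at the start of the episode below 0.006 m and distance of each of rack, reagent, specimen_jar from where it was at the start of the episode below 0.012 m); the robot touches nothing.
It fails at once if the red-capped tube is lifted off the mat or rides up the lip (more than 4 mm higher than it lies) (z of red_tube in the frame of reading_line above 0.0125 m).
It fails at once if the yellow-capped tube is moved more than 6 mm (distance of yellow_tube from where it was at the start of the episode above 0.006 m).
It fails at once if the rack, bottle or jar is moved more than 12 mm (distance of any of rack, reagent, specimen_jar from where it was at the start of the episode above 0.012 m).
It also fails if it takes over 48 s, if anything falls off the work surface, if the arm or the gripper's body presses on something with over 40 N, if the wrist force passes 120 N, or if a joint passes its speed limit or range.

## Working session

There is one attempt and no reset: what is moved stays moved. The work goes in short steps, Python scripts to look and compute and a shell command to move; the robot and the scene stay as the last step left them, time stands still between calls to the robot, and variables do not carry over. Pictures are saved under pics/ and viewed, and the job is handed in when it is done.

```bash
mkdir -p pics; ls; python3 - <<'E'
from workcell import env
import cv2
print(env.get_state())
for n in ["side","top","wrist"]:
    c=env.read_camera(n); cv2.imwrite(f"pics/a_{n}.png",c["color"])
    print(n,c["mtx"].tolist(),c["k1"],c["view"].round(4).tolist())
    for t in ["station","reading_line","red_tube","yellow_tube","read_key_top","reader_head"]:
        try: print(t,[(d["location"],round(d["p"],2)) for d in env.boxes_of(n,t)][:3])
        except Exception as e: print(t,e)
E
```

```text
pics
{'clock': 0.0, 'joint_pos': array([ 1.02241610e+00,  3.14007325e-01,  4.49488638e-02,  1.30358397e+00,
       -3.23178344e-06,  1.43115793e+00]), 'qvel': array([ 0.00013648,  0.00124094,  0.00105845,  0.0004148 ,  0.00122401,
       -0.0011944 ]), 'tau': array([ 9.77147538e-04, -4.80626178e+01,  2.98531741e+01,  1.94885029e-02,
       -2.05115334e-04,  3.59995715e-05]), 'tcp_pos': array([0.2282669 , 0.52712852, 0.20269266]), 'orientation': array([-3.09792090e-04,  2.02951120e-01,  9.79188435e-01, -8.69517953e-04]), 'wrist_force': array([-0.01132588,  0.71656983,  0.56860397]), 'ft_torque': array([-0.02384913,  0.06686444, -0.03568907]), 'finger_gap': 0.08544424279851229}
side [[522.6758141382195, 0.0, 281.5783201462591], [0.0, 522.6758141382195, 207.3085637455564], [0.0, 0.0, 1.0]] -0.08086866501911726 [[0.9151, -0.4027, -0.0205, -0.5475], [-0.2663, -0.5654, -0.7806, 0.2579], [0.3027, 0.7198, -0.6246, 0.9822], [0.0, 0.0, 0.0, 1.0]]
station [([288.3, 244.9], 0.71)]
reading_line [([288.2, 247.6], 0.63)]
red_tube [([265.9, 232.5], 0.74)]
yellow_tube [([271.5, 258.0], 0.73)]
read_ke
[... 312 characters left out ...]
 0.6211], [0.1212, 0.0229, -0.9924, 1.185], [0.0, 0.0, 0.0, 1.0]]
station []
reading_line [([296.9, 221.3], 0.59)]
red_tube [([279.9, 218.6], 0.65)]
yellow_tube [([311.1, 226.4], 0.51)]
read_key_top [([285.0, 261.9], 0.55)]
reader_head [([296.1, 220.8], 0.9)]
wrist [[298.90829491316464, 0.0, 282.50944110363577], [0.0, 298.90829491316464, 206.8435786858984], [0.0, 0.0, 1.0]] -0.008114271475280897 [[0.3974, 0.9176, -0.0011, -0.5732], [0.8767, -0.3793, 0.2959, -0.0401], [0.2711, -0.1186, -0.9552, 0.3791], [0.0, 0.0, 0.0, 1.0]]
station [([100.8, 414.0], 0.87)]
reading_line [([99.0, 413.7], 0.93)]
red_tube []
yellow_tube []
read_key_top [([100.3, 414.7], 0.39)]
reader_head [([99.8, 416.2], 0.94)]
```

View pics/a_top.png

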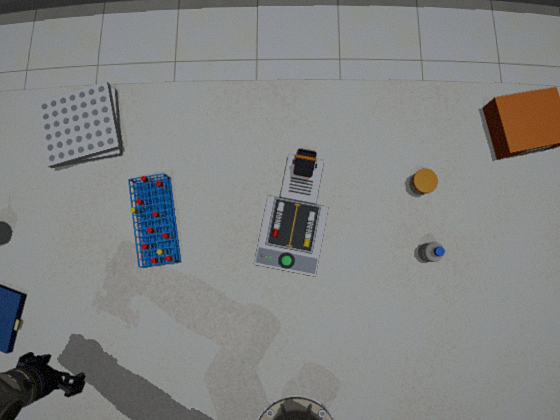

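View pics/a_side.png

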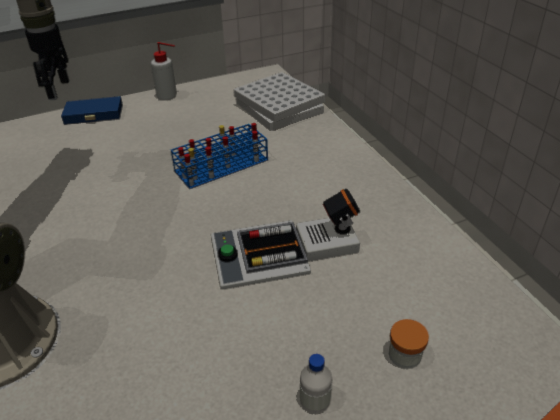

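View pics/a_wrist.png

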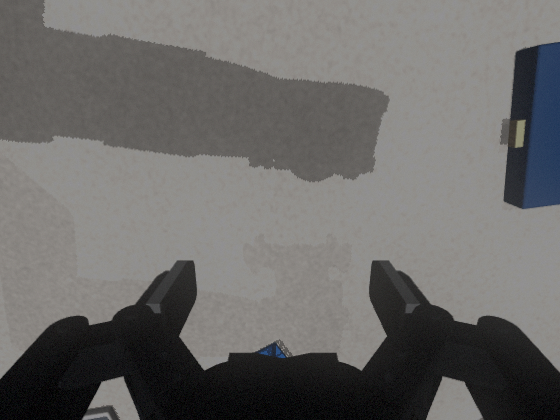

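The top view shows the red tube at about (278,219) on the left of the line (294,225), the yellow one at (307,228) on the right, and the key at (287,261). I'll turn these into positions next.

```bash
cat > h.py <<'E'
import numpy as np, cv2
from workcell import env
def ray(c,px):
    d=np.array([-0.]);p=np.array(px,float).reshape(-1,1,2)
    u=cv2.undistortPoints(p,c["mtx"],np.array([c["k1"],0,0,0.])).reshape(-1,2)
    R=c["view"][:3,:3];t=c["view"][:3,3]
    return -R.T@t,(np.c_[u,np.ones(len(u))]@R)
def onz(c,px,z):
    o,d=ray(c,px); s=(z-o[2])/d[:,2]; return o+s[:,None]*d
def proj(c,P):
    R=c["view"][:3,:3];t=c["view"][:3,3]
    return cv2.projectPoints(np.array(P,float).reshape(-1,1,3),cv2.Rodrigues(R)[0],t,c["mtx"],np.array([c["k1"],0,0,0.]))[0].reshape(-1,2)
def masks(c):
    b,g,r=[c["color"][...,i].astype(int) for i in range(3)]
    return dict(orange=(r>120)&(g>60)&(g<r*.8)&(b<g*.5), green=(g>100)&(r<g*.6)&(b<g*.8), red=(r>100)&(g<r*.35)&(b<r*.4), yellow=(r>120)&(g>r*.75)&(b<r*.45))
E
python3 - <<'E'
from h import *
for n in ["side","top"]:
    c=env.read_camera(n)
    for t,z in [("reading_line",.016),("red_tube",.0245),("yellow_tube",.0245),("read_key_top",.032)]:
        for d in env.cut_out(n,t)[:2]:
            ys,xs=np.where(d["region"]); 
            P=onz(c,np.c_[xs,ys],z)
            m=P.mean(0);w,v=np.linalg.eigh(np.cov(P[:,:2].T)); a=v[:,1]*np.sign(v[0,1])
            print(n,t,round(d["p"],2),len(xs),d["location"],m.round(4),"yaw",np.arctan2(a[1],a[0]).round(3),np.sqrt(w).round(4))
E
```

```text
side reading_line 0.67 7244 [288.4, 245.2] [6.125e-01 3.000e-04 1.600e-02] yaw 0.095 [0.0513 0.1065]
side red_tube 0.51 1579 [408.5, 342.2] [ 0.6982 -0.3384  0.0245] yaw 0.779 [0.0171 0.0296]
side yellow_tube 0.8 341 [275.0, 258.0] [ 0.5639 -0.0353  0.0245] yaw -0.179 [0.0068 0.0268]
side yellow_tube 0.23 341 [268.0, 228.4] [0.591  0.0482 0.0245] yaw -0.186 [0.008  0.0273]
side read_key_top 0.7 99 [223.9, 250.2] [0.4791 0.0221 0.032 ] yaw 1.375 [0.0065 0.0082]
side read_key_top 0.47 7341 [287.8, 247.5] [ 0.606  -0.0159  0.032 ] yaw 0.097 [0.0504 0.1048]
top reading_line 0.6 5789 [294.6, 222.0] [0.594  0.0032 0.016 ] yaw -0.194 [0.0439 0.0941]
top red_tube 0.64 225 [277.1, 219.8] [0.5896 0.048  0.0245] yaw -0.197 [0.005  0.0275]
top yellow_tube 0.8 199 [308.9, 231.1] [ 0.5612 -0.0352  0.0245] yaw -0.184 [0.0046 0.0258]
top yellow_tube 0.74 5513 [294.3, 222.2] [0.5919 0.0041 0.0245] yaw -0.192 [0.0429 0.0934]
top read_key_top 0.24 5635 [296.1, 220.2] [0.5913 0.0035 0.032 ] yaw -0.185 [0.0431 0.0913]
```

```bash
python3 - <<'E'
from h import *
from scipy.spatial.transform import Rotation as R
s=env.get_state();c=env.read_camera("wrist")
q=s["orientation"];T=R.from_quat([q[1],q[2],q[3],q[0]]).as_matrix()
o=-c["view"][:3,:3].T@c["view"][:3,3]
print("cam in tool",T.T@(o-s["tcp_pos"]),"axes",(T.T@c["view"][:3,:3].T).round(3))
# target: tool x=-stx, tool y = sty, yaw -.19 ; vector in tool
D=np.array([.574,.004,.2])-s["tcp_pos"]
print((T.T@D))
E
```

```text
cam in tool [ 0.07399037 -0.00139615 -0.16971521] axes [[ 0.    -0.955 -0.296]
 [ 1.     0.001 -0.001]
 [ 0.001 -0.296  0.955]]
[-0.52509617 -0.34316028  0.00361425]
```

```bash
python3 -m pendant '[[[0,0,0],-1,1],[[0,0,0],-1,1],[[-1,-0.9,0],-0.08,1],[[-1,-0.9,0],0,1],[[-1,-0.9,0],0,1],[[-1,-0.9,0],0,1],[[-1,-0.9,0],0,1],[[-1,-0.9,0],0,1],[[-1,-0.9,0],0,1],[[-1,-0.9,0],0,1],[[-1,-0.9,0],0,1],[[-1,-0.9,0],0,1]]' 20; python3 -m pendant '[[[-1,-0.9,0],0,1],[[-1,-0.9,0],0,1],[[-1,-0.9,0],0,1],[[-1,-0.9,0],0,1],[[-1,-0.9,0],0,1],[[-1,-0.9,0],0,1],[[-1,-0.9,0],0,1],[[-1,-0.9,0],0,1],[[-1,-0.9,0],0,1],[[-1,-0.9,0],0,1],[[-1,-0.9,0],0,1],[[-1,-0.9,0],0,1]]'; python3 -m pendant '[[[-0.5,-1,0.8],0,1],[[0,-0.7,0.8],0,1],[[0,0,0],0,1]]'
python3 - <<'E'
from h import *
c=env.read_camera("wrist"); cv2.imwrite("pics/b.png",c["color"]); np.savez("b.npz",**c)
E
```

```text
clock: 3.1
tcp_pos: [0.3911, 0.3121, 0.2037]
orientation: [0.0, 0.095, 0.995, 0.0]
wrist_force: [0.3, 0.5, -0.2]
finger_gap: -0.0003
clock: 4.6
tcp_pos: [0.5858, 0.0545, 0.2036]
orientation: [0.0, 0.095, 0.995, 0.0]
wrist_force: [-0.1, 0.1, -0.3]
finger_gap: -0.0002
clock: 4.97
tcp_pos: [0.5867, 0.0191, 0.1692]
orientation: [-0.002, 0.096, 0.995, 0.0]
wrist_force: [0.2, 1.3, 0.0]
finger_gap: -0.0
```

View pics/b.png

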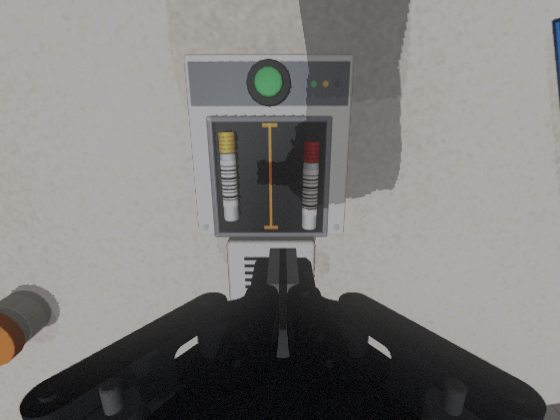

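The wrist view shows the line from about (269,125) to (271,228), the green key at (269,81), red tube from (312,143) to (309,229), and yellow from (227,133) to (232,220). The closed tip is at about (283,252).

```bash
cat > fit.py <<'E'
from h import *
from scipy.optimize import least_squares
def comp(m,k=None):
    n,l,st,ce=cv2.connectedComponentsWithStats(m.astype(np.uint8))
    i=1+np.argmax(st[1:,4]); return l==i
def station(c,roi=None):
    M=masks(c); O=M["orange"].copy(); G=M["green"]
    if roi is not None:
        k=np.zeros_like(O);k[roi[0]:roi[1],roi[2]:roi[3]]=1;O&=k;G=G&k
    O=comp(cv2.morphologyEx(O.astype(np.uint8),cv2.MORPH_CLOSE,np.ones((5,5)))>0)
    ys,xs=np.where(O);P=onz(c,np.c_[xs,ys],.016)[:,:2]
    l=cv2.fitLine(P.astype(np.float32),cv2.DIST_HUBER,0,1e-5,1e-5).ravel(); d=l[:2]*np.sign(l[0])
    t=(P-l[2:])@d; mid=l[2:]+d*(t.max()+t.min())/2
    ys,xs=np.where(comp(G)); K=onz(c,np.c_[xs,ys],.032)[:,:2].mean(0)
    yaw=np.arctan2(d[1],d[0])
    k=K+.097*d
    return mid,d,yaw,np.ptp(t),K,k
def tube(c,px,z=.0245):
    pass
E
python3 - <<'E'
from fit import *
c=dict(np.load("b.npz"))
mid,d,yaw,L,K,k=station(c,(50,245,180,360))
print("line mid",mid,"yaw",yaw,"len",L,"key",K,"center from key",k)
n=np.array([-d[1],d[0]])
print("key in st",(K-mid)@d,(K-mid)@n)
env.read_camera("wrist")
s=env.get_state();print(s["tcp_pos"],s["orientation"])
for t in ["red_tube","yellow_tube"]:
    for r in env.cut_out("wrist",t)[:2]:
        ys,xs=np.where(r["region"]);P=onz(c,np.c_[xs,ys],.0265)[:,:2]-mid
        X=P@d;Y=P@n;m=np.c_[X,Y].mean(0);w,v=np.linalg.eigh(np.cov(np.c_[X,Y].T));a=v[:,1]*np.sign(v[0,1])
        print(t,r["p"],len(xs),r["location"],"st",m,"x",np.percentile(X,[1,99]),"y",np.percentile(Y,[1,99]),"ang",np.arctan2(a[1],a[0]))
print("tcp st",(s["tcp_pos"][:2]-mid)@d,(s["tcp_pos"][:2]-mid)@n)
print("tip px",proj(c,[s["tcp_pos"]]))
i=c["color"].copy()
for u,v in proj(c,[list(mid+d*x+n*y)+[z] for x,y,z in [(-.059,0,.016),(.059,0,.016),(-.06,.058,.016),(.06,.058,.016),(.06,-.058,.016),(-.06,-.058,.016),(-.097,0,.032),(-.125,.085,.014),(-.125,-.085,.014)]]): cv2.circle(i,(int(round(u)),int(round(v))),2,(255,0,255),-1)
cv2.imwrite("pics/b2.png",cv2.resize(i[40:260,160:380],None,fx=2.7,fy=2.7))
E
```

```text
Traceback (most recent call last):
  File "fit.py", line 10, in station
    O=comp(cv2.morphologyEx(O.astype(np.uint8),cv2.MORPH_CLOSE,np.ones((5,5)))>0)
  File "fit.py", line 5, in comp
    i=1+np.argmax(st[1:,4]); return l==i
        ~~~~~~~~~^^^^^^^^^^
ValueError: attempt to get argmax of an empty sequence
```

```bash
python3 - <<'E'
import numpy as np
c=dict(np.load("b.npz"));i=c["color"]
for y in (125,150,200): print(i[y,264:276].tolist())
print(i[81,269],i[150,312],i[140,227])
E
```

```text
[[80, 133, 162], [83, 136, 164], [81, 134, 162], [81, 135, 163], [84, 141, 163], [90, 149, 163], [85, 142, 162], [81, 136, 164], [76, 131, 161], [80, 134, 163], [79, 133, 162], [81, 134, 163]]
[[68, 68, 67], [69, 67, 66], [62, 61, 61], [65, 63, 64], [68, 91, 104], [77, 132, 161], [74, 131, 161], [67, 99, 117], [69, 69, 67], [66, 63, 64], [63, 61, 60], [65, 62, 61]]
[[57, 53, 53], [56, 56, 53], [58, 55, 54], [56, 54, 54], [56, 54, 54], [62, 98, 125], [69, 122, 162], [70, 122, 161], [54, 61, 69], [52, 51, 52], [59, 57, 57], [56, 51, 51]]
[105 153  91] [40 39 96] [ 81 142 156]
```

```bash
sed -i 's/    return dict(orange.*/    return dict(orange=(r-b>35)\&(g-b>20)\&(r>g), green=(g-r>30)\&(g-b>25), red=(r-g>35)\&(r-b>35))/' h.py
cat > look.py <<'E'
from fit import *
def report(c,out,roi,tc,colr=(160,380)):
    mid,d,yaw,L,K,k=station(c,tuple(roi))
    n=np.array([-d[1],d[0]])
    print("line mid",mid,"yaw",yaw,"len",L,"key",K,"key in st",(K-mid)@d,(K-mid)@n)
    s=env.get_state();tcp=s["tcp_pos"]
    q=s["orientation"]; print("tool y heading - station y:", (np.pi-2*np.arctan2(q[1],q[2])) and (np.pi/2-2*np.arctan2(q[1],q[2])-yaw-np.pi/2))
    for t in ["red_tube","yellow_tube"]:
        for r in env.cut_out("wrist",t)[:2]:
            ys,xs=np.where(r["region"]);P=onz(c,np.c_[xs,ys],.0245)[:,:2]-mid
            X=P@d;Y=P@n;m=np.c_[X,Y].mean(0);w,v=np.linalg.eigh(np.cov(np.c_[X,Y].T));a=v[:,1]*np.sign(v[0,1])
            print(t,round(r["p"],2),len(xs),r["location"],"st",m.round(4),"x",np.percentile(X,[1,99]).round(4),"y",np.percentile(Y,[1,99]).round(4),"ang",np.arctan2(a[1],a[0]).round(3))
    print("tcp st",(tcp[:2]-mid)@d,(tcp[:2]-mid)@n,tcp[2],"tip px",proj(c,[tcp]))
    i=c["color"].copy()
    for u,v in proj(c,[list(mid+d*x+n*y)+[z] for x,y,z in [(-.059,0,.016),(.059,0,.016),(-.06,.058,.016),(.06,.058,.016),(.06,-.058,.016),(-.06,-.058,.016),(-.097,0,.032),(-.125,.085,.014),(-.125,-.085,.014)]]): cv2.circle(i,(int(round(u)),int(round(v))),1,(255,0,255),-1)
    cv2.imwrite(out,cv2.resize(i[40:260,160:380],None,fx=2.7,fy=2.7))
E
python3 - <<'E'
from look import *
c=env.read_camera("wrist")
report(c,"pics/b2.png",(50,245,180,360),None)
E
```

```text
line mid [0.57582439 0.00494119] yaw -0.19151255 len 0.11715194978362076 key [0.48038276 0.02324124] key in st -0.0971800131037263 -0.00020126481612921937
tool y heading - station y: 0.0002518130564221899
red_tube 0.81 1368 [311.4, 181.5] st [0.0043 0.0431] x [-0.0401  0.0541] y [0.0347 0.0515] ang -0.009
yellow_tube 0.74 1359 [229.2, 175.4] st [-0.0053 -0.0439] x [-0.0499  0.0434] y [-0.0522 -0.0356] ang 0.002
tcp st 0.009123743979652524 0.017144406228503484 0.1712815482835291 tip px [[286.46038506 242.03121676]]
```

View pics/b2.png

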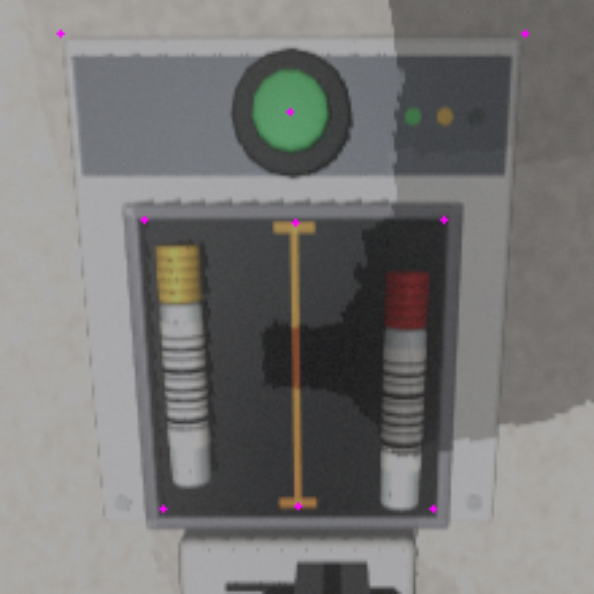

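```bash
python3 -m pendant '[[[0.15,0.85,1],0,1],[[0,0.8,1],0,1],[[0,0,1],0,1],[[0,0,1],0,1],[[0,0,1],0,1],[[0,0,1],0,1],[[0,0,0.3],0,1],[[0,0,0],0,1],[[0,0,0],0,1]]'
python3 - <<'E'
from h import *
mid=np.array([.57582,.00494]);a=-.1915;d=np.array([np.cos(a),np.sin(a)]);n=np.array([-d[1],d[0]])
c=env.read_camera("wrist");cv2.imwrite("pics/c.png",c["color"]);c=env.read_camera("side");cv2.imwrite("pics/cs.png",cv2.resize(c["color"][190:310,190:370],None,fx=4,fy=4,interpolation=2))
s=env.get_state();p=s["tcp_pos"];print((p[:2]-mid)@d,(p[:2]-mid)@n,p[2],s["wrist_force"],s["clock"])
E
```

```text
clock: 6.3
tcp_pos: [0.5928, 0.053, 0.0467]
orientation: [0.001, 0.095, 0.995, 0.0]
wrist_force: [-0.2, 0.4, 0.1]
finger_gap: 0.0002
0.007453196871541015 0.05030037173370789 0.04662938102106997 [-0.64236286 -0.46273067  1.25172827] 6.4
```

View pics/c.png

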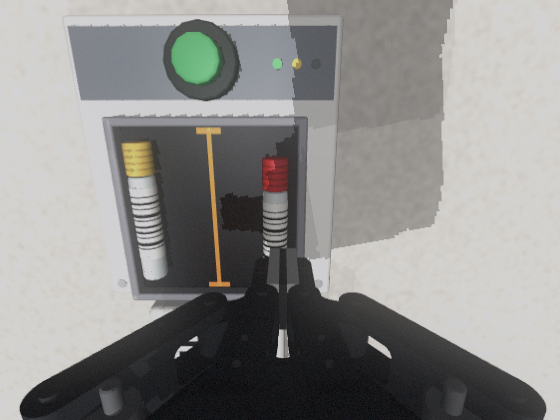

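View pics/cs.png

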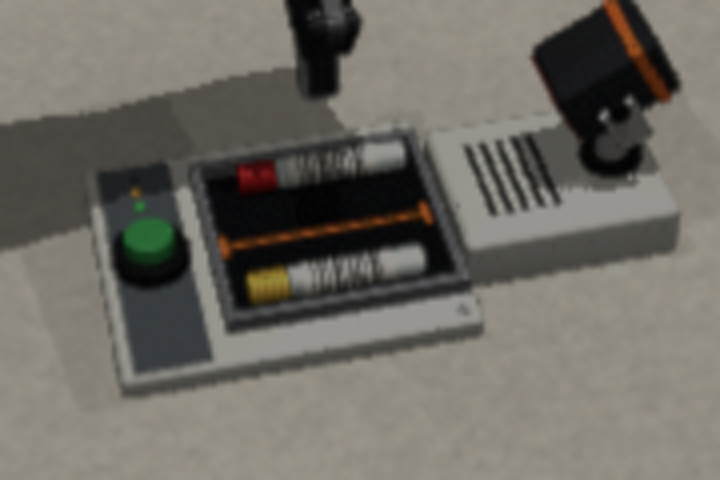

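```bash
python3 - <<'E'
from h import *
s=env.get_state();c=env.read_camera("side");p=s["tcp_pos"]
print(proj(c,[p,[p[0],p[1],.033]]))
c=env.read_camera("wrist");print(proj(c,[p]))
i=c["color"][200:340,200:370];cv2.imwrite("pics/d.png",cv2.resize(cv2.convertScaleAbs(i,alpha=2.5),None,fx=4,fy=4))
E
```

```text
[[269.34831855 222.37515952]
 [269.56107179 226.98133262]]
[[285.73351155 240.95662329]]
```

View pics/d.png

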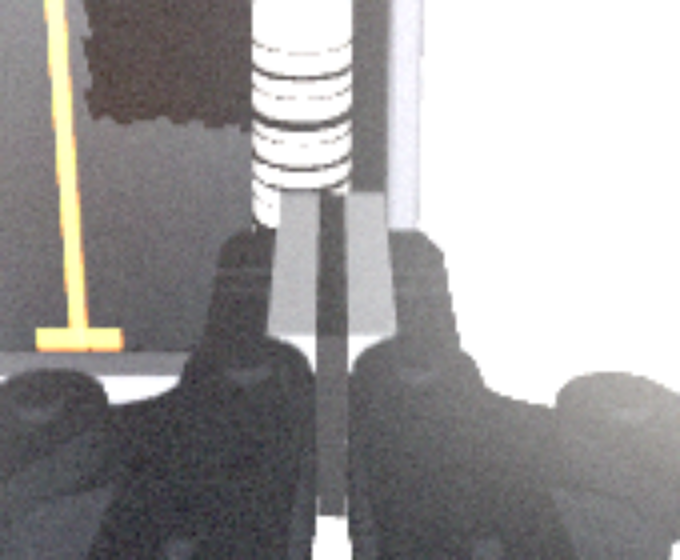

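```bash
python3 - <<'E'
from h import *
s=env.get_state();c=env.read_camera("side");p=s["tcp_pos"];print(p,s["joint_pos"],s["finger_gap"])
i=c["color"][190:250,240:310].copy();i=cv2.resize(cv2.convertScaleAbs(i,alpha=1.8),None,fx=8,fy=8,interpolation=cv2.INTER_CUBIC)
for P in [p,[p[0],p[1],.033]]:
    u,v=proj(c,[P])[0];cv2.circle(i,(int((u-240+.5)*8),int((v-190+.5)*8)),4,(255,0,255),-1)
cv2.imwrite("pics/e.png",i)
E
```

```text
[0.59243283 0.05284951 0.0462976 ] [-4.59892339e-02  4.39535528e-01 -1.66936299e-01  9.63079136e-01
  9.01474354e-05  1.45098922e-01] -0.00021152070727717255
```

View pics/e.png

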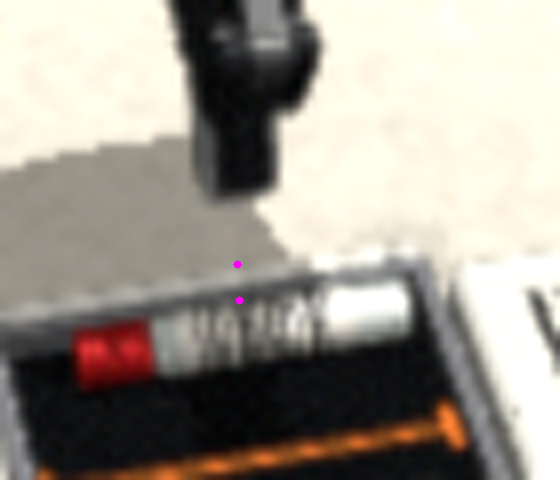

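```bash
cat > st.py <<'E'
from h import *
mid=np.array([.57582,.00494]);a=-.1915;d=np.array([np.cos(a),np.sin(a)]);n=np.array([-d[1],d[0]])
def st(P): P=np.atleast_2d(P); return np.c_[(P[:,:2]-mid)@d,(P[:,:2]-mid)@n]
def where():
    s=env.get_state();p=s["tcp_pos"];f=s["wrist_force"]
    print("t",round(float(s["clock"]),2),"st",st(p)[0].round(4),"z",p[2].round(4),"F st",(f[:2]@d).round(1),(f[:2]@n).round(1),f[2].round(1))
def side(name):
    c=env.read_camera("side");p=env.get_state()["tcp_pos"]
    i=c["color"][190:290,220:320];i=cv2.resize(cv2.convertScaleAbs(i,alpha=1.8),None,fx=5,fy=5,interpolation=cv2.INTER_CUBIC)
    cv2.imwrite(name,i)
E
python3 -m pendant '[[[0,0,0.3],0,1],[[0,0,0.3],0,1],[[0,0,0],0,1]]'; python3 -c "
from st import *
where();side('pics/f.png')"
```

```text
clock: 6.92
tcp_pos: [0.5911, 0.0529, 0.0326]
orientation: [-0.001, 0.095, 0.995, -0.0]
wrist_force: [-0.1, 0.5, -1.1]
finger_gap: -0.0001
t 6.92 st [0.0059 0.05  ] z 0.0326 F st -0.2 0.4 -1.1
```

View pics/f.png

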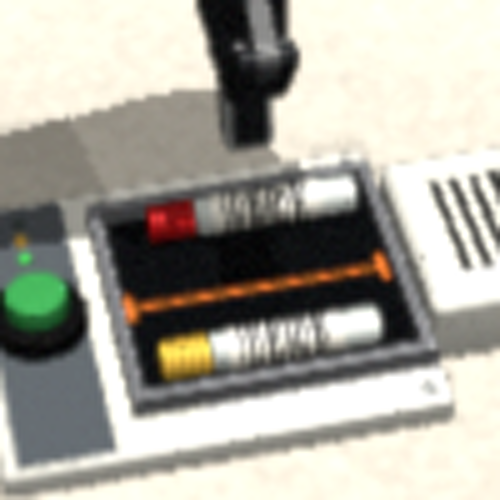

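```bash
python3 -m pendant '[[[0,0,0.25],0,1],[[0,0,0.25],0,1],[[0,0,0.2],0,1],[[0,0,0],0,1]]'; python3 -c "
from st import *
where();side('pics/g.png')
c=env.read_camera('wrist');cv2.imwrite('pics/g2.png',cv2.resize(cv2.convertScaleAbs(c['color'][150:350,180:380],alpha=2),None,fx=3,fy=3))"
```

```text
clock: 7.48
tcp_pos: [0.5915, 0.0529, 0.0191]
orientation: [-0.0, 0.095, 0.995, 0.0]
wrist_force: [-0.3, -0.1, -0.2]
finger_gap: 0.0005
t 7.47 st [0.0063 0.0501] z 0.0191 F st -0.3 -0.2 -0.2
```

View pics/g.png

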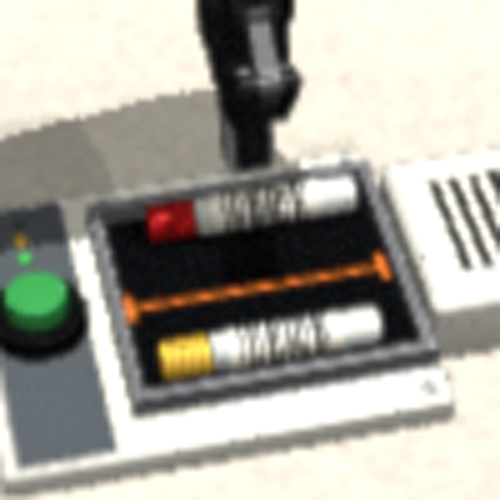

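View pics/g2.png

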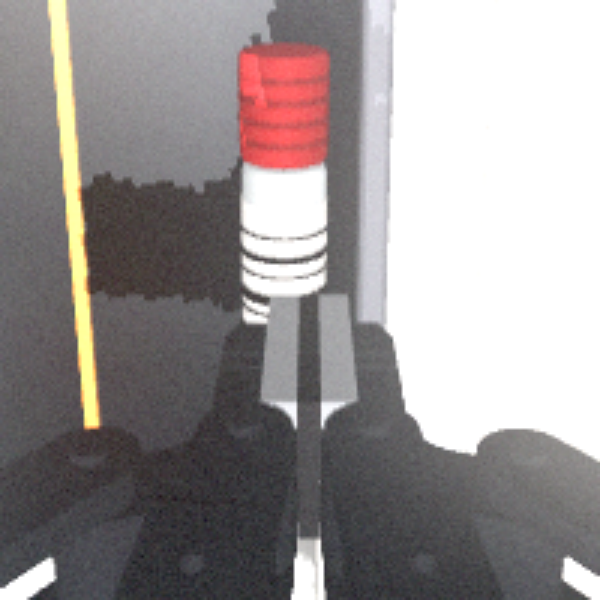

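```bash
for k in 1; do python3 -m pendant '[[[0,0,0.1],0,1],[[0,0,0.1],0,1]]'; done; python3 -c "
from st import *
where()"; python3 -m pendant '[[[0,0,0.1],0,1],[[0,0,0],0,1]]'
```

```text
clock: 7.82
tcp_pos: [0.5921, 0.0529, 0.0156]
orientation: [0.0, 0.095, 0.995, 0.0]
wrist_force: [-0.1, 1.1, 0.6]
finger_gap: -0.0
t 7.83 st [0.0068 0.0502] z 0.0156 F st -0.3 1.0 0.6
clock: 8.07
tcp_pos: [0.5917, 0.0529, 0.0134]
orientation: [-0.0, 0.095, 0.995, 0.0]
wrist_force: [-0.0, -0.1, -0.2]
finger_gap: 0.0004
```

```bash
python3 -m pendant '[[[0,0,0.1],0,1],[[0,0,0],0,1]]';python3 -m pendant '[[[0,0,0.06],0,1],[[0,0,0],0,1]]'; python3 -c "
from st import *
where();side('pics/i.png')"
```

```text
clock: 8.32
tcp_pos: [0.5918, 0.0529, 0.0114]
orientation: [-0.0, 0.095, 0.995, 0.0]
wrist_force: [-0.4, 0.3, -1.0]
finger_gap: -0.0003
clock: 8.57
tcp_pos: [0.5919, 0.0529, 0.0103]
orientation: [-0.0, 0.095, 0.995, 0.0]
wrist_force: [-0.7, -0.1, -0.5]
finger_gap: 0.0
t 8.57 st [0.0066 0.0501] z 0.0103 F st -0.7 -0.3 -0.5
```

View pics/i.png

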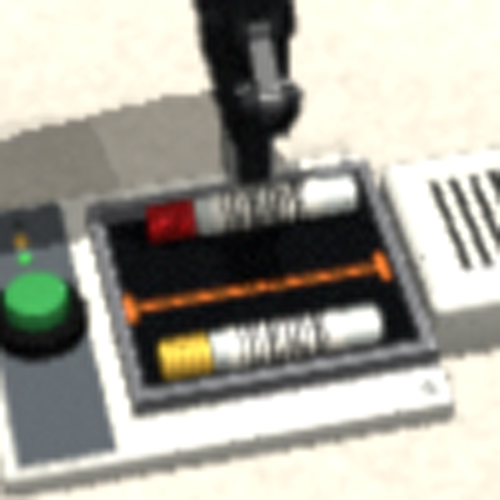

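```bash
python3 -m pendant '[[[0,0,0.06],0,1],[[0,0,0],0,1]]';python3 -m pendant '[[[0,0,0.06],0,1],[[0,0,0],0,1]]';python3 -m pendant '[[[0,0,0.05],0,1],[[0,0,0],0,1]]'
```

```text
clock: 8.88
tcp_pos: [0.5919, 0.0529, 0.0091]
orientation: [-0.0, 0.095, 0.995, 0.0]
wrist_force: [1.4, 0.1, -0.2]
finger_gap: 0.0002
clock: 9.12
tcp_pos: [0.5919, 0.0529, 0.0079]
orientation: [-0.0, 0.095, 0.995, 0.0]
wrist_force: [0.7, -0.2, -0.5]
finger_gap: 0.0003
clock: 9.38
tcp_pos: [0.5919, 0.0529, 0.0069]
orientation: [-0.0, 0.095, 0.995, 0.0]
wrist_force: [0.0, -0.6, -0.8]
finger_gap: 0.0002
```

```bash
python3 -m pendant '[[[0,0,0.06],0,1],[[0,0,0],0,1]]';python3 -m pendant '[[[0,0,0.05],0,1],[[0,0,0],0,1]]'; python3 -c "
from st import *
where();side('pics/j.png')"
```

```text
clock: 9.62
tcp_pos: [0.5918, 0.0529, 0.0057]
orientation: [-0.0, 0.095, 0.995, 0.0]
wrist_force: [0.0, -1.0, 0.4]
finger_gap: -0.0002
clock: 9.88
tcp_pos: [0.5921, 0.0529, 0.0053]
orientation: [0.0, 0.095, 0.995, 0.0]
wrist_force: [-1.7, 0.4, 3.8]
finger_gap: 0.0001
t 9.88 st [0.0068 0.0502] z 0.0053 F st -1.8 0.0 3.8
```

View pics/j.png

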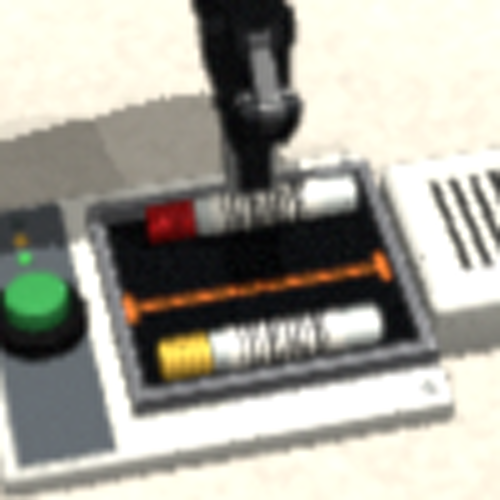

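```bash
python3 -m pendant '[[[0,-0.1,0.02],0,1],[[0,-0.2,0],0,1],[[0,-0.2,0],0,1],[[0,-0.1,0],0,1],[[0,0,0],0,1]]'; python3 -c "
from st import *
where()
c=env.read_camera('wrist');cv2.imwrite('pics/k.png',cv2.resize(cv2.convertScaleAbs(c['color'][150:350,180:380],alpha=2),None,fx=3,fy=3))"
```

```text
clock: 10.55
tcp_pos: [0.5897, 0.041, 0.0052]
orientation: [0.0, 0.095, 0.995, 0.0]
wrist_force: [-2.3, 0.2, 7.1]
finger_gap: 0.0001
t 10.55 st [0.0068 0.038 ] z 0.0052 F st -2.3 -0.3 7.1
```

View pics/k.png

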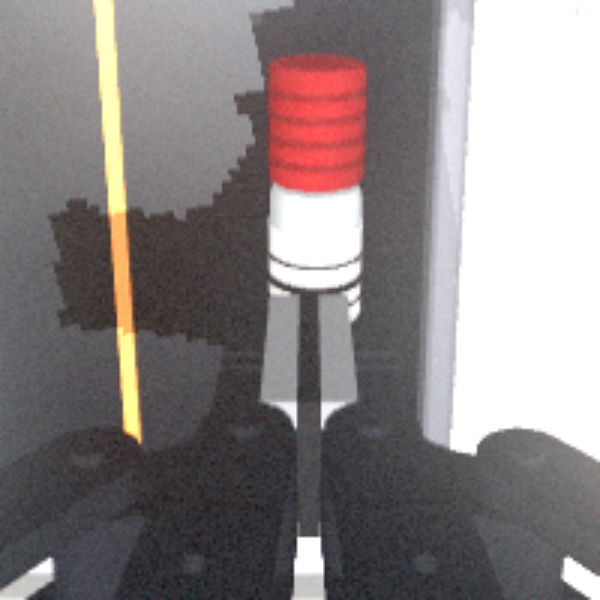

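The picture shows the tube rolled away from the lip and still straight, with the tip centred on it. I'll continue the stroke, then lift and re-set the finger.

```bash
python3 -m pendant '[[[0,-0.2,0],0,1],[[0,-0.2,0],0,1],[[0,-0.2,0],0,1],[[0,0,0],0,1]]'; python3 -m pendant '[[[0,0,-0.2],0,1],[[0,0,-0.1],0,1],[[0,0.55,0],0,1],[[0,0,0],0,1]]';  python3 -c "
from st import *
where()
c=env.read_camera('wrist');cv2.imwrite('pics/l.png',cv2.resize(cv2.convertScaleAbs(c['color'][150:350,180:380],alpha=2),None,fx=3,fy=3))"
```

```text
clock: 11.1
tcp_pos: [0.5873, 0.029, 0.0051]
orientation: [0.0, 0.095, 0.995, -0.0]
wrist_force: [-3.2, -1.3, 5.8]
finger_gap: -0.0001
clock: 11.6
tcp_pos: [0.5896, 0.0411, 0.0102]
orientation: [-0.0, 0.095, 0.996, 0.0]
wrist_force: [0.0, -0.2, -0.7]
finger_gap: 0.0004
t 11.6 st [0.0066 0.0381] z 0.0102 F st 0.1 -0.2 -0.7
```

View pics/l.png

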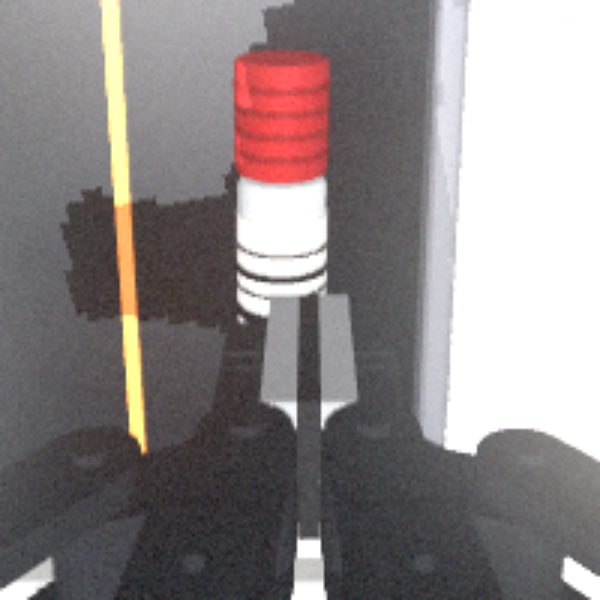

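```bash
python3 -m pendant '[[[0,0,0.2],0,1],[[0,0,0.1],0,1],[[0,0,0],0,1],[[0,-0.1,0],0,1],[[0,-0.2,0],0,1],[[0,-0.2,0],0,1],[[0,-0.2,0],0,1],[[0,-0.2,0],0,1],[[0,-0.2,0],0,1],[[0,-0.1,0],0,1],[[0,0,0],0,1]]'; python3 -m pendant '[[[0,0,-0.2],0,1],[[0,0,-0.1],0,1],[[0,0.55,0],0,1],[[0,0,0],0,1]]';  python3 -c "
from st import *
where()
c=env.read_camera('wrist');cv2.imwrite('pics/m.png',cv2.resize(cv2.convertScaleAbs(c['color'][150:350,180:380],alpha=2),None,fx=3,fy=3))"
```

```text
clock: 13.02
tcp_pos: [0.5847, 0.0161, 0.0049]
orientation: [0.0, 0.096, 0.995, -0.0]
wrist_force: [-2.3, -0.8, 4.7]
finger_gap: 0.0003
clock: 13.52
tcp_pos: [0.5871, 0.0284, 0.0102]
orientation: [-0.0, 0.095, 0.996, 0.0]
wrist_force: [-0.2, 0.4, -0.1]
finger_gap: 0.0003
t 13.53 st [0.0066 0.0251] z 0.0102 F st -0.2 0.3 -0.1
```

View pics/m.png

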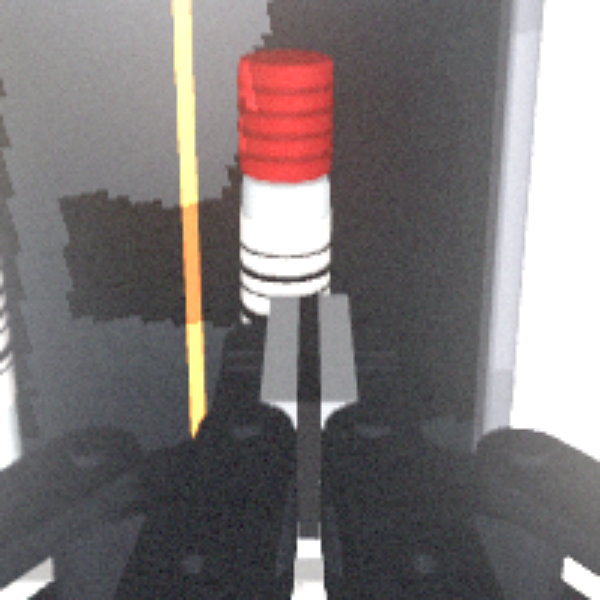

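```bash
python3 -m pendant '[[[0,0,0.2],0,1],[[0,0,0.1],0,1],[[0,0,0],0,1],[[0,-0.1,0],0,1],[[0,-0.2,0],0,1],[[0,-0.2,0],0,1],[[0,-0.2,0],0,1],[[0,-0.2,0],0,1],[[0,-0.2,0],0,1],[[0,-0.1,0],0,1],[[0,0,0],0,1]]'; python3 -m pendant '[[[0,0,-0.2],0,1],[[0,0,-0.1],0,1],[[0,0.55,0],0,1],[[0,0,0],0,1]]';  python3 -c "
from st import *
where()
c=env.read_camera('wrist');cv2.imwrite('pics/n.png',cv2.resize(cv2.convertScaleAbs(c['color'][150:350,180:380],alpha=2),None,fx=3,fy=3))
m=masks(c)['red'];ys,xs=np.where(m);P=st(onz(c,np.c_[xs,ys],.0245))
print(len(xs),P.mean(0),np.percentile(P[:,1],[2,98]))
"
```

```text
clock: 14.95
tcp_pos: [0.5822, 0.0034, 0.0047]
orientation: [-0.0, 0.096, 0.995, -0.0]
wrist_force: [-2.9, -0.4, 6.4]
finger_gap: -0.0004
clock: 15.45
tcp_pos: [0.5846, 0.0156, 0.0102]
orientation: [-0.0, 0.095, 0.996, 0.0]
wrist_force: [-0.6, 0.6, -0.1]
finger_gap: -0.0002
t 15.45 st [0.0066 0.0121] z 0.0102 F st -0.7 0.5 -0.1
1366 [-0.0305727   0.00648078] [-0.00123993  0.01463832]
```

View pics/n.png

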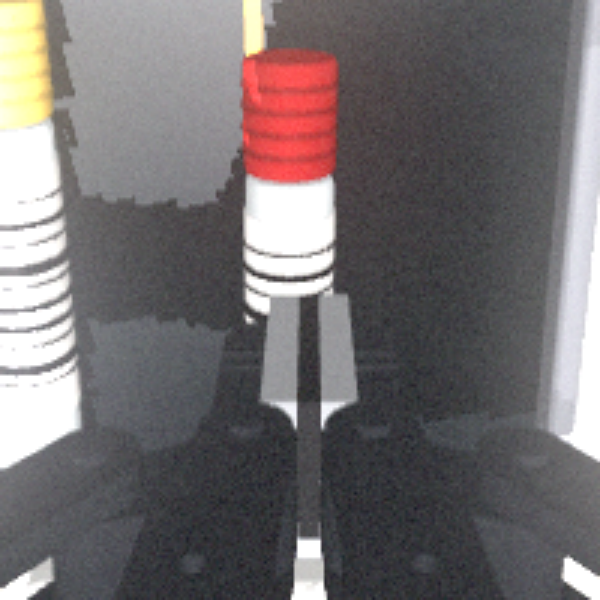

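```bash
python3 -m pendant '[[[0,0,0.2],0,1],[[0,0,0.1],0,1],[[0,0,0],0,1],[[0,-0.1,0],0,1],[[0,-0.2,0],0,1],[[0,-0.2,0],0,1],[[0,-0.15,0],0,1],[[0,0,0],0,1],[[0,0,-0.2],0,1],[[0,0,-0.6],0,1]]'; python3 -m pendant '[[[-0.3,0,-1],0,1],[[-0.3,0,-1],0,1],[[-0.3,0,-1],0,1],[[-0.3,0,-1],0,1],[[-0.3,0,-1],0,1],[[0,0,-1],0,1],[[0,0,0],0,1],[[0,0,0],0,1]]';  python3 - <<'E'
from look import *
import st
c=env.read_camera("wrist");st.where()
cv2.imwrite("pics/o.png",c["color"])
np.savez("o.npz",**c)
for t in ["red_tube","yellow_tube"]:
    for r in env.cut_out("wrist",t)[:2]:
        ys,xs=np.where(r["region"]);P=st.st(onz(c,np.c_[xs,ys],.0245))
        w,v=np.linalg.eigh(np.cov(P.T));a=v[:,1]*np.sign(v[0,1])
        print(t,round(r["p"],2),len(xs),P.mean(0).round(4),np.percentile(P,[1,99],axis=0).round(4).tolist(),np.arctan2(a[1],a[0]).round(3))
E
```

```text
clock: 16.75
tcp_pos: [0.5813, 0.0019, 0.02]
orientation: [-0.001, 0.095, 0.995, 0.0]
wrist_force: [-0.9, -0.1, 0.4]
finger_gap: -0.0002
clock: 17.75
tcp_pos: [0.6111, -0.0038, 0.1399]
orientation: [-0.0, 0.095, 0.995, 0.0]
wrist_force: [-0.7, -0.0, 0.3]
finger_gap: 0.0002
t 17.8 st [ 0.036  -0.0019] z 0.1395 F st 0.0 -0.8 -0.8
red_tube 0.75 1904 [-0.0057 -0.0438] [[-0.0505, -0.0524], [0.0441, -0.035]] 0.007
red_tube 0.61 1749 [ 0.0039 -0.0004] [[-0.041, -0.0083], [0.0535, 0.0079]] -0.007
yellow_tube 0.57 1831 [-0.0055 -0.044 ] [[-0.0505, -0.0524], [0.0441, -0.0357]] 0.009
yellow_tube 0.44 37793 [-0.0237  0.0023] [[-0.1191, -0.0794], [0.144, 0.0788]] 0.025
```

View pics/o.png

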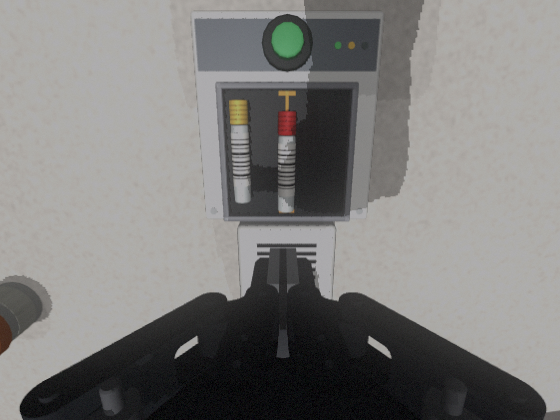

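```bash
python3 -m pendant '[[[1,0.1,0],0,1],[[1,0,0],0,1],[[1,0,0],0,1],[[1,0,0],0,1],[[1,0,0.5],0,1],[[1,0,1],0,1],[[0.65,0,1],0,1],[[0,0,1],0,1],[[0,0,0.7],0,1],[[0,0,0],0,1],[[0,0,0],0,1]]';  python3 - <<'E'
from look import *
import st
c=env.read_camera("wrist");st.where()
cv2.imwrite("pics/p.png",c["color"])
st.side("pics/p2.png")
E
```

```text
clock: 19.27
tcp_pos: [0.4818, 0.0233, 0.0568]
orientation: [0.0, 0.095, 0.995, 0.0]
wrist_force: [0.4, -0.8, 0.4]
finger_gap: -0.0001
t 19.32 st [-0.0956  0.0001] z 0.057 F st 0.3 0.3 -0.2
```

View pics/p.png

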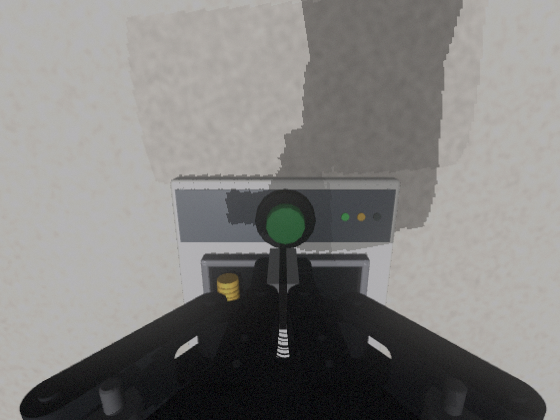

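View pics/p2.png

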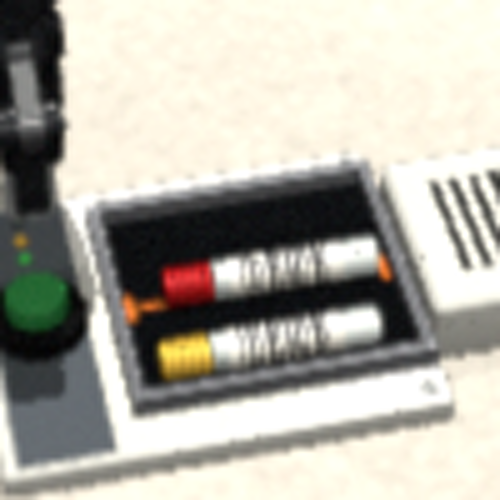

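```bash
python3 -m pendant '[[[0.07,0,0.7],0,1],[[0,0,0.7],0,1],[[0,0,0.6],0,1],[[0,0,0.3],0,1],[[0,0,0],0,1],[[0,0,0],0,1]]';  python3 - <<'E'
from look import *
import st
c=env.read_camera("wrist");st.where()
cv2.imwrite('pics/q.png',cv2.resize(cv2.convertScaleAbs(c['color'][150:350,180:380],alpha=2),None,fx=3,fy=3))
E
```

```text
clock: 20.12
tcp_pos: [0.4803, 0.0236, 0.0106]
orientation: [0.0, 0.095, 0.995, 0.0]
wrist_force: [0.1, -0.7, 0.1]
finger_gap: -0.0006
t 20.18 st [-0.0972  0.0001] z 0.0108 F st 0.4 -0.4 -0.2
```

View pics/q.png

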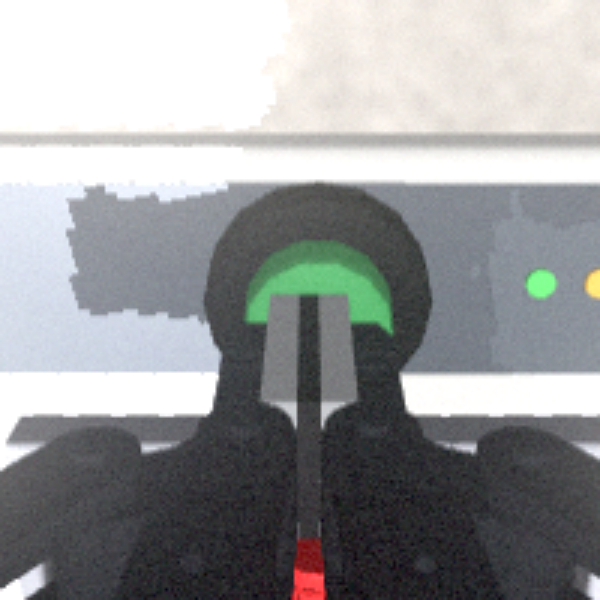

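The tip sits over the green key, roughly centred across it. Pressing in steps.

```bash
python3 -m pendant '[[[0,0,0.2],0,1],[[0,0,0.1],0,1],[[0,0,0],0,1]]'; python3 -m pendant '[[[0,0,0.1],0,1],[[0,0,0.1],0,1],[[0,0,0],0,1]]'; python3 -m pendant '[[[0,0,0.05],0,1],[[0,0,0],0,1]]'
```

```text
clock: 20.55
tcp_pos: [0.4808, 0.0235, 0.0048]
orientation: [0.001, 0.095, 0.995, 0.0]
wrist_force: [0.4, 0.5, 3.9]
finger_gap: 0.0004
clock: 20.92
tcp_pos: [0.4809, 0.0235, 0.0021]
orientation: [0.001, 0.095, 0.995, -0.0]
wrist_force: [-2.7, -0.3, 18.2]
finger_gap: 0.0002
clock: 21.18
tcp_pos: [0.481, 0.0235, 0.002]
orientation: [0.001, 0.095, 0.995, -0.0]
wrist_force: [-4.6, -0.4, 26.4]
finger_gap: -0.0001
```

```bash
python3 - <<'E'
from look import *
import st
c=env.read_camera("wrist");st.where()
cv2.imwrite('pics/r.png',cv2.resize(cv2.convertScaleAbs(c['color'][150:350,180:380],alpha=2),None,fx=3,fy=3))
c=env.read_camera("side")
cv2.imwrite('pics/r2.png',cv2.resize(cv2.convertScaleAbs(c['color'][200:280,190:270],alpha=2),None,fx=7,fy=7,interpolation=2))
E
```

```text
t 21.23 st [-0.0967  0.0002] z 0.002 F st -5.2 -0.2 25.7
```

View pics/r.png

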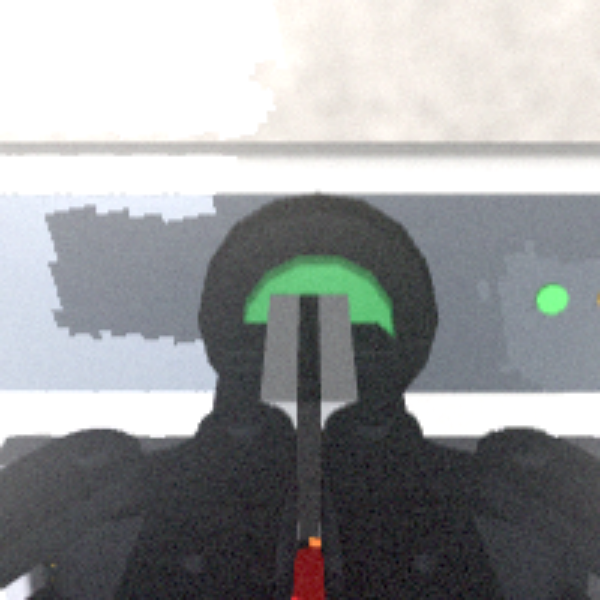

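View pics/r2.png

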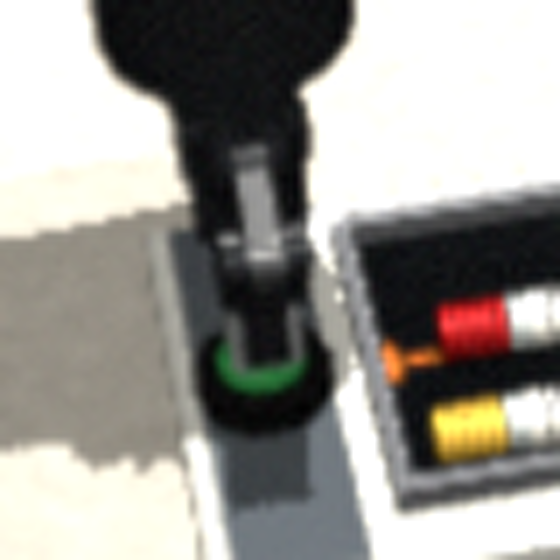

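```bash
python3 - <<'E'
from st import *
c=env.read_camera("wrist");where()
f=lambda x,z:(proj(c,[list(mid+d*x)+[z]])[0]-[180,150])*3
K=-.0972
print("collar edge z26",f(K-.022,.026),"key edge z",[(z,f(K-.014,z).round(1).tolist()) for z in (.026,.029,.032)])
i=c['color'][190:290,230:330]
cv2.imwrite('pics/s.png',cv2.resize(cv2.convertScaleAbs(i,alpha=2),None,fx=6,fy=6,interpolation=0))
for r in range(208,252,2): print(r,(r-150)*3,c['color'][r,285])
E
```

```text
t 21.32 st [-0.0967  0.0002] z 0.002 F st -5.2 -1.0 25.9
collar edge z26 [317.79817548 208.12236785] key edge z [(0.026, [317.6, 251.2]), (0.029, [317.8, 257.9]), (0.032, [318.0, 264.9])]
208 174 [134 134 134]
210 180 [131 133 134]
212 186 [129 131 132]
214 192 [75 74 75]
216 198 [42 43 43]
218 204 [40 43 41]
220 210 [41 40 40]
222 216 [43 43 45]
224 222 [39 39 41]
226 228 [39 39 38]
228 234 [39 40 41]
230 240 [40 40 40]
232 246 [41 36 39]
234 252 [38 39 37]
236 258 [45 67 39]
238 264 [57 87 48]
240 270 [ 64 102  55]
242 276 [ 64 100  53]
244 282 [63 99 52]
246 288 [ 66 102  55]
248 294 [38 53 33]
250 300 [28 31 26]
```

View pics/s.png

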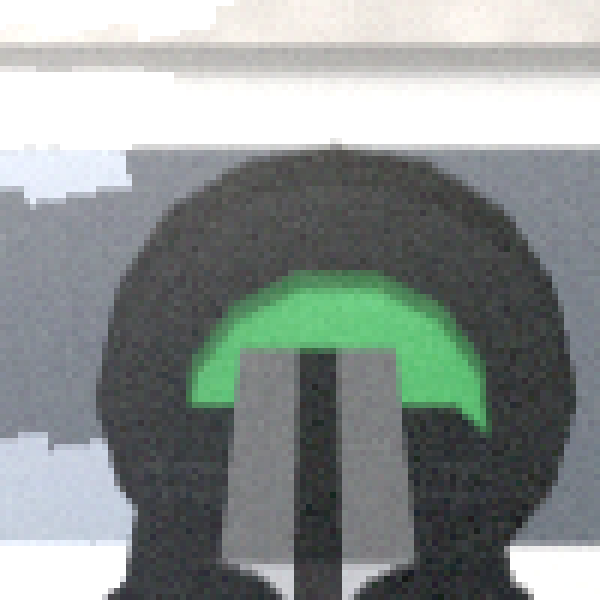

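```bash
for i in 1; do python3 -m pendant '[[[0,0,-0.1],0,1],[[0,0,0],0,1]]'|grep -E "tcp|wrist"; python3 -m pendant '[[[0,0,-0.07],0,1],[[0,0,0],0,1]]'|grep -E "tcp|wrist";python3 -m pendant '[[[0,0,-0.07],0,1],[[0,0,0],0,1]]'|grep -E "tcp|wrist";python3 -m pendant '[[[0,0,-0.07],0,1],[[0,0,0],0,1]]'|grep -E "tcp|wrist"; python3 -m pendant '[[[0,0,-0.07],0,1],[[0,0,0],0,1]]'|grep -E "tcp|wrist";python3 -m pendant '[[[0,0,-0.07],0,1],[[0,0,0],0,1]]'|grep -E "tcp|wrist";done
```

```text
tcp_pos: [0.4809, 0.0235, 0.0023]
wrist_force: [0.6, -0.3, 11.1]
tcp_pos: [0.4808, 0.0235, 0.0032]
wrist_force: [1.9, -0.7, 3.8]
tcp_pos: [0.4805, 0.0236, 0.0044]
wrist_force: [3.5, -0.2, 3.6]
tcp_pos: [0.4797, 0.0236, 0.0055]
wrist_force: [2.6, -0.8, 3.6]
tcp_pos: [0.4794, 0.0237, 0.0068]
wrist_force: [1.0, -1.1, 1.8]
tcp_pos: [0.4793, 0.0237, 0.0082]
wrist_force: [0.0, -0.4, 0.2]
```

The release curve shows spring force from about z=8 mm down to a hard stop at 2 mm, so the key went the full 6 mm. Lifting clear and checking the final state.

```bash
python3 -m pendant '[[[0,0,-0.5],0,1],[[0,0,-1],0,1],[[0,0,-1],0,1],[[0,0,-1],0,1],[[-1,0,-1],0,1],[[-1,0,-1],0,1],[[-1,0,-1],0,1],[[-1,0,0],0,1],[[-1,0,0],0,1],[[-1,0,0],0,1],[[-1,0,0],0,1],[[0,0,0],0,1]]';python3 -m pendant '[[[0,0,0],0,1],[[0,0,0],0,1]]';  python3 - <<'E'
from look import *
import st
c=env.read_camera("wrist");st.where()
cv2.imwrite("pics/z.png",c["color"])
print(station(c,(10,245,180,400))[4])
for t in ["red_tube","yellow_tube"]:
    for r in env.cut_out("wrist",t)[:2]:
        ys,xs=np.where(r["region"]);P=st.st(onz(c,np.c_[xs,ys],.0245))
        w,v=np.linalg.eigh(np.cov(P.T));a=v[:,1]*np.sign(v[0,1])
        print(t,round(r["p"],2),len(xs),P.mean(0).round(4),np.percentile(P,[1,99],axis=0).round(4).tolist(),np.arctan2(a[1],a[0]).round(3))
c=env.read_camera("side");cv2.imwrite("pics/z2.png",cv2.resize(c["color"][200:290,200:320],None,fx=5,fy=5,interpolation=2))
E
```

```text
clock: 24.32
tcp_pos: [0.6176, -0.0031, 0.1381]
orientation: [-0.0, 0.095, 0.995, 0.0]
wrist_force: [-0.0, 0.2, -0.4]
finger_gap: -0.0005
clock: 24.58
tcp_pos: [0.6164, -0.0027, 0.1385]
orientation: [-0.0, 0.095, 0.995, 0.0]
wrist_force: [-0.4, 0.8, 0.5]
finger_gap: -0.0001
t 24.62 st [0.0415 0.0002] z 0.1386 F st 0.5 0.1 -0.1
[0.48008124 0.02333195]
red_tube 0.89 1791 [ 0.0047 -0.0004] [[-0.0403, -0.009], [0.0538, 0.0079]] -0.012
yellow_tube 0.58 1866 [-0.0057 -0.0439] [[-0.0505, -0.0524], [0.0436, -0.0356]] 0.009
```

View pics/z.png

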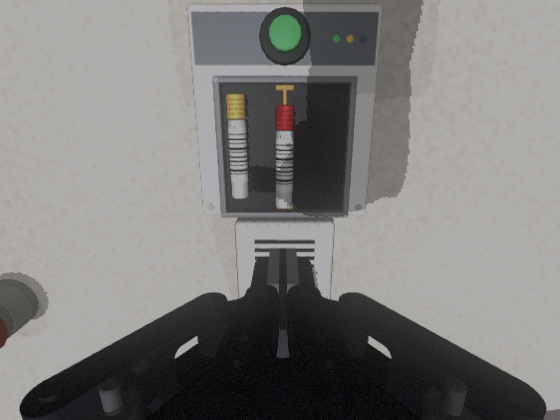

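View pics/z2.png

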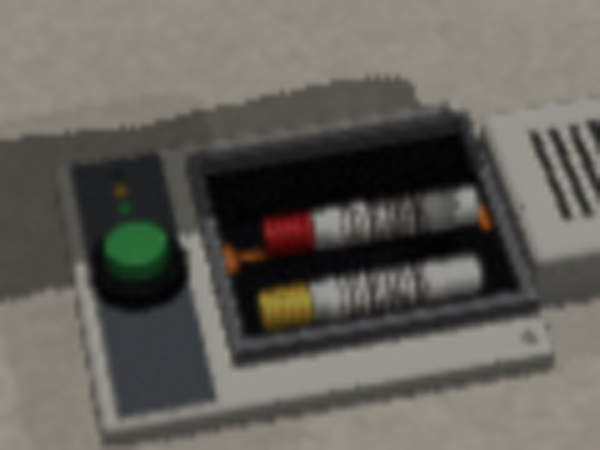

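The pictures show the red tube (cap at (285,118) in the wrist view) lying along the line at (285,88). The key is up and the yellow tube is in place.

```bash
python3 -c "
from workcell import env
print(env.hand_in())"
```

```text
the job is handed in; nothing more can be done
None
```

The red-capped tube now lies along the reading line, the key has been pressed and is back up, and the job is handed in. It was handed in at about 24.6 s of the 48 s allowed; no verdict was reported.

**What I did**
- I rolled the red-capped tube from the left lip onto the line in four light fingertip strokes, pressing with about 4–7 N and lifting between them.
- I then pressed the green key straight down to its stop, peaking at about 26 N at the wrist, and let it come up.

**Last checks, from the wrist and side cameras**
- **Red tube:** its axis is about 0.4 mm off the line and turned about 0.01 rad from it.
- **Yellow tube:** it has not moved within measurement (under 1 mm).
- **Key:** it looks fully up again. The spring force on release ran from about z = 8 mm down to 2 mm, which matches the full 6 mm of travel.
- **Arm:** it is clear of everything, with the wrist force near zero.
- **Rack, bottle and jar:** I did not measure them again, but the arm never went near them at low height.

**What disagreed:** the fingertips touched about 24–28 mm higher than the reported TCP. The offset was about 27.5 mm on the tube and about 24 mm on the key. I went by touch force and the pictures instead, and did not find the cause.

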